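# Hang a carded pack on the counter spinner

## Task

Turn the spinner on the counter, gently, until its one empty hook points the way the metal pointer on the foot points; then hang the free-standing pack by its hole on that hook. Push it back along the hook until it bears firmly on the hook's sprung buffer, about ten newtons and never more than twenty, then let go and leave it hanging there, without disturbing anything else on the counter.

Things in the scene. Friction and masses are not known exactly. Their poses are not given: they have to be found in the camera images.
- spinner: Fixed counter spinner: round dark steel foot 220 mm across, 24 mm column, turning hub 44 mm across (top 213 mm up) with five 7 mm rod hooks at 72 degree spacing, all alike. Four carry packs (up to 62 mm wide, 30 deep, 105 mm from the axis, tops 17 mm above their hook); one is empty. Origin: underside of the foot, on the turning axis; an aluminium pointer on the foot's rim marks the front, its -x.
- rotor (a joint): Turning angle of hub and hooks, rad, counter-clockwise seen from above. 0 or 2 pi = empty hook over the pointer; it turns from -0.6 to 6.9 and starts between 1.0 and 5.28. It stays where it is left; friction of about 0.22 N m resists (2 N at 115 mm from the axis).
- hook_tip (a point): Outer end of the empty hook, on the rod's axis, 140 mm from the turning axis and about 200 mm above the counter. The hook rises 5 degrees outward.
- hook_root (a point): Inner end of the empty hook at the hub, on the rod's axis, 20 mm from the turning axis, 190 mm up; the hook runs straight to hook_tip. Round the rod sits the sprung buffer, a black rubber disc 22 mm across giving 1 mm per 4 N (at most 12 mm), on a clamped collar whose place varies and is not measured: at rest its outer face lies anywhere from 35 to 59 mm behind the tip and must be felt.
- pack: Pack to hang, 0.08 to 0.16 kg, standing upright. Cardboard body 36 x 62 x 56 mm (x, y, z); from its top rises a white rigid board 6 mm thick in x, 62 mm wide up to 74 mm, then 44 mm wide up to the top at 126 mm, with a 12 x 12 mm square through hole. Grip the board's broad faces near the top: the top 40 mm is solid. Front and back are alike. Origin: centre of the underside; x normal to the board.
- pack_hole (a point): Centre of the pack's hole, 80 mm above the pack's underside and 46 mm below its top; the hole runs along the pack's x.
- jar_a: Green glass jar with yellow cap, 52 mm across, 85 mm high; bystander. Origin under its centre.
- jar_b: Another such jar, 52 mm across, 85 mm high; bystander. Origin under its centre.
- carton: Small cardboard carton 90 x 130 x 60 mm; bystander. Origin under its centre.
- speaker: Round dark loudspeaker 76 mm across, 40 mm high; bystander. Origin under its centre.
- plug: Brass connector standing on end, 20 mm across, 32 mm high; bystander. Origin under its centre.
- driver: Screwdriver lying flat, 160 mm long; bystander. Origin under its middle.

How it is judged:
On the way, in this order (a step that is already met when the one before it is completed fails the run):
1. the empty hook stands over the pointer, within 0.2 rad, and the spinner is at rest ((value of joint rotor between -0.2 and 0.2 rad or value of joint rotor between 6.083 and 6.483 rad) and velocity of joint rotor between -0.1 and 0.1 rad/s), for 0.2 s.
2. the pack, threaded on the hook, is pressed on the buffer with more than 6 N (contact force between pack and buffer_c0 above 6 N and x of pack_hole in the frame of hook_tip above 0.02 m and y of pack_hole in the frame of hook_tip between -0.007 and 0.007 m), for 0.2 s.
At the end, for the whole second after the job is handed in: The pack hangs at rest (moving less than 0.1 m/s) by its hole on the formerly empty hook, the hole 20 to 75 mm behind the tip and within 7 mm of the hook sideways, tilted less than 0.4 rad, let go, and that hook still points within 0.25 rad of the pointer (x of pack_hole in the frame of hook_tip between 0.02 and 0.075 m and y of pack_hole in the frame of hook_tip between -0.007 and 0.007 m and z of pack_hole in the frame of hook_tip between -0.02 and 0.003 m and angle between pack's own z axis and vertical below 0.4 rad and linear speed of pack below 0.1 m/s and (value of joint rotor between -0.25 and 0.25 rad or value of joint rotor between 6.033 and 6.533 rad) and contact force between pack and the arm below 0.05 N and contact force between pack and the fingers below 0.05 N); the robot touches nothing.
It fails at once if the buffer is pressed with more than 20 N (contact force between pack and buffer_c0 above 20 N).
It fails at once if the pack bears on the spinner with more than 25 N (contact force between pack and spinner above 25 N).
It fails at once if the robot pushes the spinner with more than 25 N (contact force between any of the arm, the fingers and spinner above 25 N).
It fails at once if a bystander is moved more than 20 mm (distance of any of jar_a, jar_b, carton, speaker, plug, driver from where it was at the start of the episode above 0.02 m).
It also fails if it takes over 67 s, if anything falls off the work surface, if the arm or the gripper's body presses on something with over 40 N, if the wrist force passes 120 N, or if a joint passes its speed limit or range.

## Robot

A 6-joint arm with a two-finger parallel gripper is mounted at the origin on the work surface. World frame = base frame: x ahead of the robot, y to its left, z up, the work surface at z = 0. Lengths are in m, angles in rad, forces in N, time in s.
With the tool pointing down it reaches from about 0.225 to 0.875 m from the base axis. Payload 3.4 kg.
Tool frame: the origin (TCP) lies midway between the tips of the shut fingers; the grasp point (between the pads) lies 19 mm behind it (manip.grip_point_offset is the distance from the TCP to the grasp point, in m); z points along the fingers, y is the line along which they close (so a half turn about z gives the same grasp; the last joint's range is limited). The gripper opens to 85 mm and grips with 20 to 120 N. Pads are 22 mm wide; open, the fingers measure 114 mm over their backs; the gripper's body (76 mm by 85 mm) begins 54 mm behind the grasp point. The pads swing forward as they close: fully open they stand 13 mm farther back than shut.
Start: joints at [1.057, 0.276, 1.505, -0, 1.361, -0.121], TCP at [0.22, 0.531, 0.231] pointing down, gripper open.
Joint ranges: [-2.89, 2.89], [-0.75, 2.08], [0.22, 2.7], [-1.18, 4.32], [0.11, 2.71], [-2.7, 2.7]. Speed limits (rad/s): [2.57, 2.57, 3.14, 3.14, 3.14, 3.14].

## Interface

Orientations are given as a unit quaternion [w, x, y, z].
In Python, from rig import manip gives the robot as it stands.
- The arm moves only by the shell command python3 -m handwheel 'ROWS' [FORCE]. ROWS is JSON, a list of rows, each an object with "translation": the shift along the tool's x, y, z in m, a list of three; "angular": the turn, a rotation vector about the tool's x, y, z in degrees, a list of three; "hand": the closure, from 0 (fully open) to 1 (shut). A call has 1 to 10 rows; each row shifts and turns the commanded pose from where the row before left it, along the tool's axes as they then stand; what a row does not reach is not made up. A row lasts 1/12 s, in which the tool goes at most 41.7 mm and 7.16 degrees, less where a joint would pass 70% of its speed; a pose out of reach is approached as far as the arm can. A call with a gripper value outside its range is refused whole. The fingers move at their own pace and stop on an object; FORCE is the grip in N (left out, the last holds). Time passes only in rows, so rows that do not move let the fingers close. It gives the time, the measured TCP pose, the force, the opening and the grip force at its end, in the units of the state.
- manip.get_state(): the state, without advancing time (a new reading comes with each control period).
- manip.get_image(name): name is "scene" or "top" or "wrist"; returns the picture (384x512x3 uint8, red, green, blue); there is no depth.
- manip.camera_info(name): a dict with "camera_matrix" (3x3 intrinsics, pixels), "eye" and "orientation" of the camera in the world; the wrist camera has in their place "tool_from_camera" (4x4, takes a point from camera to tool coordinates, whose origin is the TCP and whose axes are the flange's). Camera axes: x right, y down, z forward; pixel columns grow to the right and rows downward; lengths in m; the calibration is good to about 2 mm. A picture is of the moment at which its call begins: read the wrist's pose just before it. camera_info takes no time and is no camera call.
- manip.sign_off(): hands the job in; it is judged then, once.
The state is a dict: "clock": time; "qpos": joint angles; "qd": joint speeds; "effort": joint torques, N m; "position": TCP position; "ee_rot": TCP orientation; "contact_force": force on the tool from outside, world axes, zero at the start; "moment": the same for the moment, N m; "width": finger opening in m; "gripper_force": force on a finger pad.
Only numpy, scipy, OpenCV 4.12 (cv2) and the standard library are available. Lean on these libraries where they do the work, as an engineer would, in place of code of your own. Each camera call takes 0.05 s, during which the arm holds its last target. There are 200 camera calls.

## Working session

There is one attempt and no reset: what is moved stays moved. The work goes in short steps, Python scripts to look and compute and a shell command to move; the robot and the scene stay as the last step left them, time stands still between calls to the robot, and variables do not carry over. Pictures are saved under pics/ and viewed, at most 10 in all, crops included, and the job is handed in when it is done.

```bash
mkdir -p pics
cat > h.py <<'E'
import numpy as np, cv2
from rig import manip
from scipy.spatial.transform import Rotation as R
def rot(q): return R.from_quat([q[1],q[2],q[3],q[0]]).as_matrix()
def cam(n):
    c=manip.camera_info(n); K=np.array(c["camera_matrix"])
    if "eye" in c:
        o=np.array(c["orientation"]); return K,np.array(c["eye"]),(o if o.shape==(3,3) else rot(o))
    s=manip.get_state(); T=np.array(c["tool_from_camera"]); Rt=rot(s["ee_rot"])
    return K,Rt@T[:3,3]+np.array(s["position"]),Rt@T[:3,:3]
def onplane(c,u,v,z):
    K,e,Rc=c; d=Rc@np.linalg.solve(K,[u,v,1.]); return e+d*(z-e[2])/d[2]
def proj(c,p):
    K,e,Rc=c; q=K@(Rc.T@(np.array(p)-e)); return q[:2]/q[2]
def snap(n,f):
    im=cv2.cvtColor(manip.get_image(n),cv2.COLOR_RGB2BGR); cv2.imwrite("pics/"+f,im); return im
E
python3 - <<'E'
from h import *
a=snap("top","top.png");b=snap("scene","scene.png")
cv2.imwrite("pics/top2.png",cv2.resize(a,(800,600),interpolation=cv2.INTER_CUBIC))
cv2.imwrite("pics/scene2.png",cv2.resize(b,(800,600),interpolation=cv2.INTER_CUBIC))
print(manip.get_state()); [print(n,manip.camera_info(n)) for n in("top","scene","wrist")]
E
ls
```

```text
{'clock': 0.1, 'qpos': array([ 1.05700519e+00,  2.76525983e-01,  1.50598853e+00,  3.13360564e-05,
        1.36068238e+00, -1.21013001e-01]), 'qd': array([-2.49837679e-05, -3.29094571e-04, -2.46855162e-03,  2.09419737e-03,
       -2.68691785e-04, -3.15099115e-04]), 'effort': array([ 1.57726245e-03, -4.17701304e+01, -2.46404082e+01,  4.36584912e-05,
        5.75094775e-03,  3.01606804e-05]), 'position': array([0.21986173, 0.53081451, 0.23053666]), 'ee_rot': array([-2.64897417e-04,  1.95132242e-01,  9.80776613e-01, -7.57274076e-04]), 'contact_force': array([0.28280277, 0.11863451, 0.41633837]), 'moment': array([ 0.01333108, -0.00174271, -0.02819046]), 'gripper_force': 0.0, 'width': 0.0851780561238368}
top {'camera_matrix': array([[424.67673863,   0.        , 254.45837738],
       [  0.        , 424.67673863, 192.19181389],
       [  0.        ,   0.        ,   1.        ]]), 'eye': array([0.34227787, 0.01169522, 1.25278103]), 'orientation': array([-0.06210126,  0.71446311, -0.69440473,  0.05905906])}
scene {'camera_matrix': array([[349.84763016,   0.        , 259.06199166],
       [  0.        , 349.84763016, 193.22307541],
       [  0.        ,   0.        ,   1.        ]]), 'eye': array([ 0.87342184, -0.57320399,  0.85916119]), 'orientation': array([-0.36002935,  0.89773699,  0.23478633, -0.09655328])}
wrist {'camera_matrix': array([[293.8232761 ,   0.        , 254.99620621],
       [  0.        , 293.8232761 , 191.38000802],
       [  0.        ,   0.        ,   1.        ]]), 'tool_from_camera': array([[-3.21425482e-05, -9.48020900e-01, -3.18208063e-01,
         8.17151522e-02],
       [ 9.99999690e-01,  2.19691831e-04, -7.55527637e-04,
         6.24015878e-04],
       [ 7.86163703e-04, -3.18207989e-01,  9.48020600e-01,
        -1.42447463e-01],
       [ 0.00000000e+00,  0.00000000e+00,  0.00000000e+00,
         1.00000000e+00]])}
h.py
pics
```

View pics/top2.png

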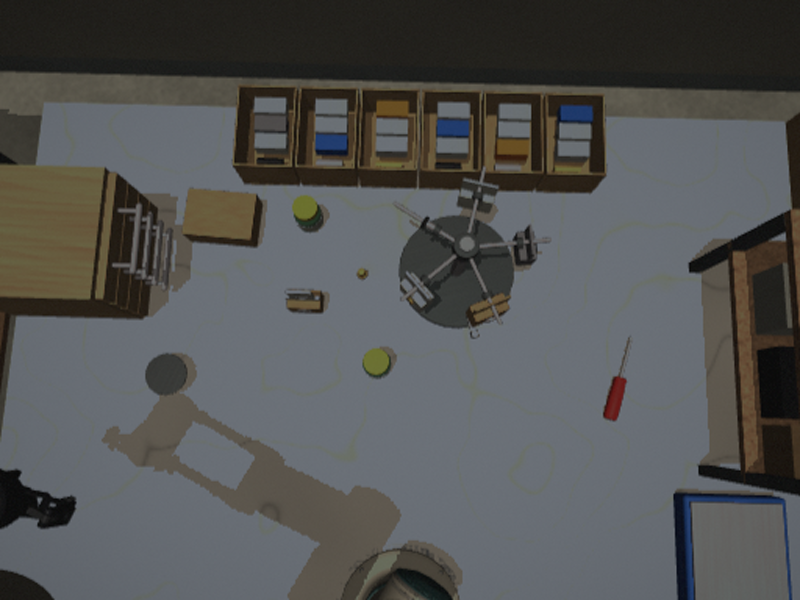

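View pics/scene2.png

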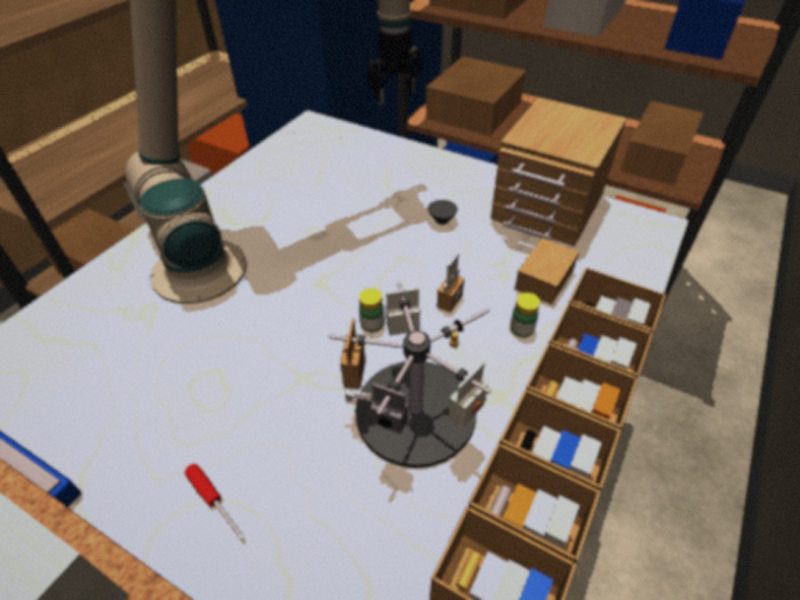

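The top view shows the hub at (467,245), the empty hook's tip at (397,204), the pointer near (475,334) beyond the foot, and the free pack at (304,300). Jars are at (307,210) and (376,362), and the plug is at (362,272).

Run:
```python
from h import *
c=cam("top");s=.64
P=lambda u,v,z:onplane(c,u*s,v*s,z).round(3)
for n,u,v,z in [("hub",467,245,.213),("foot",457,270,.01),("tip",397,204,.2),("pointer",475,334,.01),("t2",481,172,.2),("t3",548,240,.2),("t4",501,320,.2),("t5",405,297,.2),("packtopL",287,293,.126),("packtopR",322,293,.126),("bodyBL",287,310,.056),("bodyBR",323,310,.056),("jara",307,208,.085),("jarb",376,360,.085),("plug",362,272,.032),("spk",167,374,.04),("carton",220,216,.06),("bins",420,186,.06)]: print(n,P(u,v,z))
a=cv2.imread("pics/top.png");
A=cv2.resize(a[100:230,170:370],(800,520),interpolation=cv2.INTER_CUBIC)
cv2.imwrite("pics/crop.png",cv2.convertScaleAbs(A,alpha=1.5))
```

```text
hub [ 0.616 -0.091  0.213]
foot [ 0.62  -0.092  0.01 ]
tip [0.686 0.024 0.2  ]
pointer [ 0.497 -0.127  0.01 ]
t2 [ 0.745 -0.114  0.2  ]
t3 [ 0.632 -0.224  0.2  ]
t4 [ 0.497 -0.148  0.2  ]
t5 [0.53  0.007 0.2  ]
packtopL [0.545 0.211 0.126]
packtopR [0.547 0.15  0.126]
bodyBL [0.526 0.221 0.056]
bodyBR [0.528 0.156 0.056]
jara [0.711 0.19  0.085]
jarb [0.437 0.055 0.085]
plug [0.606 0.088 0.032]
spk [0.404 0.436 0.04 ]
carton [0.699 0.356 0.06 ]
bins [ 0.768 -0.016  0.06 ]
```

View pics/crop.png

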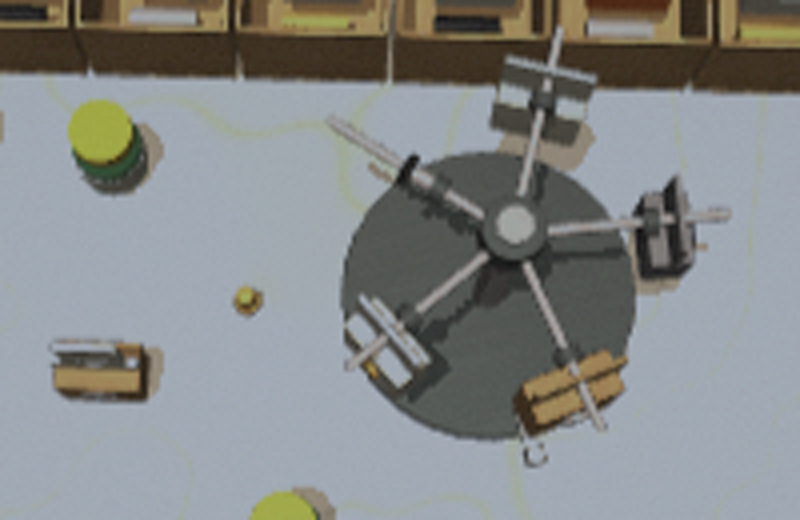

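The crop confirms it: pointer at crop (535,455), empty hook tip at (332,122), axis near (0.618,-0.091). The empty hook stands at about 59° and the pointer at about 197°, so I'll push counter-clockwise by about 137°. I start by raising the tool, aligning it with the world axes and shutting the fingers.

```bash
python3 -m handwheel '[{"translation":[0,0,-0.008],"angular":[0,0,6.75],"hand":1},{"translation":[0,0,-0.008],"angular":[0,0,6.75],"hand":1},{"translation":[0,0,-0.008],"angular":[0,0,6.75],"hand":1},{"translation":[0,0,-0.008],"angular":[0,0,6.75],"hand":1},{"translation":[0,0,-0.008],"angular":[0,0,6.75],"hand":1},{"translation":[0,0,-0.008],"angular":[0,0,6.75],"hand":1},{"translation":[0,0,-0.008],"angular":[0,0,6.75],"hand":1},{"translation":[0,0,-0.008],"angular":[0,0,6.75],"hand":1},{"translation":[0,0,-0.008],"angular":[0,0,6.75],"hand":1},{"translation":[0,0,-0.008],"angular":[0,0,6.75],"hand":1}]' 40
```

```text
clock: 0.93
position: [0.22, 0.5309, 0.3111]
ee_rot: [0.0, 0.709, 0.705, -0.001]
contact_force: [0.0, -0.3, -0.3]
width: -0.0001
gripper_force: 0.0
```

```bash
python3 -m handwheel '[{"translation":[-0.029,0.029,0],"angular":[0,0,0],"hand":1},{"translation":[-0.029,0.029,0],"angular":[0,0,0],"hand":1},{"translation":[-0.029,0.029,0],"angular":[0,0,0],"hand":1},{"translation":[-0.029,0.029,0],"angular":[0,0,0],"hand":1},{"translation":[-0.029,0.029,0],"angular":[0,0,0],"hand":1},{"translation":[-0.029,0.029,0],"angular":[0,0,0],"hand":1},{"translation":[-0.029,0.029,0],"angular":[0,0,0],"hand":1},{"translation":[-0.029,0.029,0],"angular":[0,0,0],"hand":1},{"translation":[-0.029,0.029,0],"angular":[0,0,0],"hand":1},{"translation":[-0.029,0.029,0],"angular":[0,0,0],"hand":1}]'
python3 - <<'E'
from h import *
c=cam("wrist");a=snap("wrist","w1.png");import pickle;pickle.dump(c,open("w1.pkl","wb"))
print(proj(c,(.545,.18,.126)),proj(c,(.545,.18,.0)),manip.get_state()["position"])
cv2.imwrite("pics/w1b.png",cv2.resize(a,(800,600),interpolation=cv2.INTER_CUBIC))
E
```

```text
clock: 1.77
position: [0.511, 0.2394, 0.311]
ee_rot: [-0.0, 0.707, 0.707, -0.0]
contact_force: [0.2, 0.9, 0.4]
width: -0.0003
gripper_force: 0.0
[282.96139607 216.23047805] [275.91699022 185.17700556] [0.51732513 0.23329033 0.31023808]
```

View pics/w1b.png

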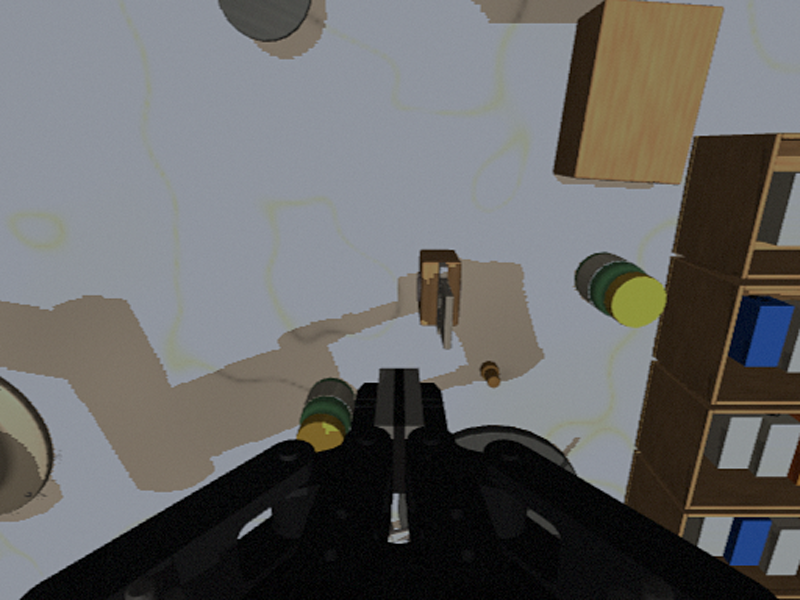

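The wrist view shows the pack at (440,290), nearly aligned with the tool, with its board edge-on from (443,280) to (448,347). Now to the push start, beside the empty hook.

```bash
python3 -m handwheel '[{"translation":[-0.025,0.0195,0],"angular":[0,0,0],"hand":1},{"translation":[-0.025,0.0195,0],"angular":[0,0,0],"hand":1},{"translation":[-0.025,0.0195,0],"angular":[0,0,0],"hand":1},{"translation":[-0.025,0.0195,0],"angular":[0,0,0],"hand":1},{"translation":[-0.025,0.0195,0],"angular":[0,0,0],"hand":1},{"translation":[-0.025,0.0195,0],"angular":[0,0,0],"hand":1},{"translation":[-0.025,0.0195,0],"angular":[0,0,0],"hand":1},{"translation":[-0.025,0.0195,0],"angular":[0,0,0],"hand":1},{"translation":[-0.025,0.0195,0],"angular":[0,0,0],"hand":1},{"translation":[-0.025,0.0195,0],"angular":[0,0,0],"hand":1}]'
python3 -m handwheel '[{"translation":[0,0,0],"angular":[0,0,0],"hand":1},{"translation":[0,0,0],"angular":[0,0,0],"hand":1},{"translation":[0,0,0],"angular":[0,0,0],"hand":1}]'
python3 - <<'E'
from h import *
a=snap("top","t2.png")
cv2.imwrite("pics/t2b.png",cv2.convertScaleAbs(cv2.resize(a[80:230,170:370],(800,600),interpolation=cv2.INTER_CUBIC),alpha=1.4))
E
```

```text
clock: 2.65
position: [0.7056, -0.0098, 0.3106]
ee_rot: [-0.001, 0.707, 0.707, -0.0]
contact_force: [0.1, 0.0, -0.6]
width: 0.0001
gripper_force: 0.0
clock: 2.9
position: [0.7046, -0.0083, 0.3105]
ee_rot: [-0.001, 0.707, 0.707, -0.0]
contact_force: [-0.2, -0.5, 0.2]
width: 0.0
gripper_force: 0.0
```

View pics/t2b.png

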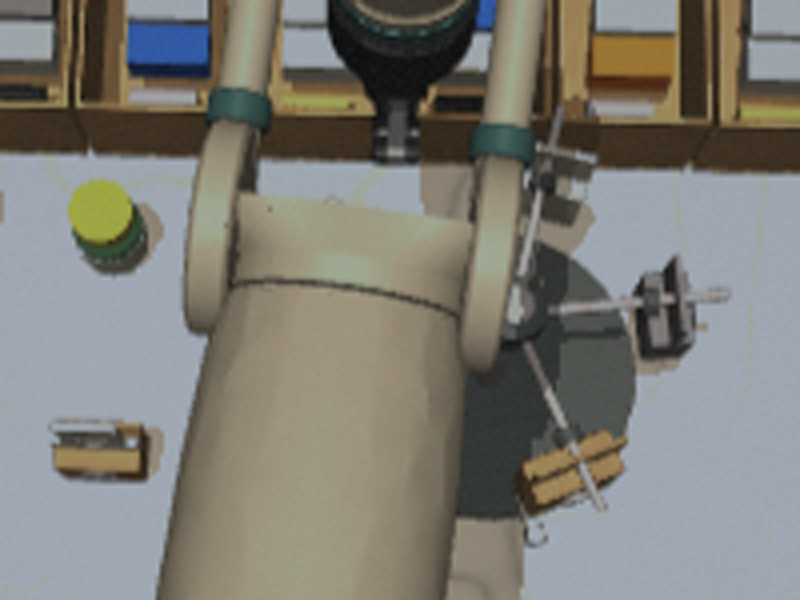

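The arm hides the empty hook, but the geometry is as expected and the other hooks haven't moved. Descending beside the hook.

```bash
python3 -m handwheel '[{"translation":[0,0,0.02],"angular":[0,0,0],"hand":1},{"translation":[0,0,0.02],"angular":[0,0,0],"hand":1},{"translation":[0,0,0.02],"angular":[0,0,0],"hand":1},{"translation":[0,0,0.02],"angular":[0,0,0],"hand":1},{"translation":[0,0,0.02],"angular":[0,0,0],"hand":1},{"translation":[0,0,0.015],"angular":[0,0,0],"hand":1},{"translation":[0,0,0.015],"angular":[0,0,0],"hand":1},{"translation":[0,0,0],"angular":[0,0,0],"hand":1}]'
python3 - <<'E'
import numpy as np
A=np.array([.618,-.091]);prev=np.array([.705,-.009])
v=prev-A;print(np.degrees(np.arctan2(v[1],v[0])),np.hypot(*v))
for t in list(range(47,192,5)):
    p=A+.117*np.array([np.cos(np.radians(t)),np.sin(np.radians(t))]); d=(p-prev)*1000; prev=p
    print(t,p.round(3),"tool",d[1].round(1),d[0].round(1))
E
```

```text
clock: 3.62
position: [0.7022, -0.0069, 0.1782]
ee_rot: [-0.003, 0.707, 0.708, -0.002]
contact_force: [-0.2, 0.6, -0.9]
width: 0.0003
gripper_force: 0.0
43.305352931462856 0.11955333537798096
47 [ 0.698 -0.005] tool 3.6 -7.2
52 [0.69  0.001] tool 6.6 -7.8
57 [0.682 0.007] tool 5.9 -8.3
62 [0.673 0.012] tool 5.2 -8.8
67 [0.664 0.017] tool 4.4 -9.2
72 [0.654 0.02 ] tool 3.6 -9.6
77 [0.644 0.023] tool 2.7 -9.8
82 [0.634 0.025] tool 1.9 -10.0
87 [0.624 0.026] tool 1.0 -10.2
92 [0.614 0.026] tool 0.1 -10.2
97 [0.604 0.025] tool -0.8 -10.2
102 [0.594 0.023] tool -1.7 -10.1
107 [0.584 0.021] tool -2.6 -9.9
112 [0.574 0.017] tool -3.4 -9.6
117 [0.565 0.013] tool -4.2 -9.3
122 [0.556 0.008] tool -5.0 -8.9
127 [0.548 0.002] tool -5.8 -8.4
132 [ 0.54  -0.004] tool -6.5 -7.9
137 [ 0.532 -0.011] tool -7.2 -7.3
142 [ 0.526 -0.019] tool -7.8 -6.6
147 [ 0.52  -0.027] tool -8.3 -5.9
152 [ 0.515 -0.036] tool -8.8 -5.2
157 [ 0.51  -0.045] tool -9.2 -4.4
162 [ 0.507 -0.055] tool -9.6 -3.6
167 [ 0.504 -0.065] tool -9.8 -2.7
172 [ 0.502 -0.075] tool -10.0 -1.9
177 [ 0.501 -0.085] tool -10.2 -1.0
182 [ 0.501 -0.095] tool -10.2 -0.1
187 [ 0.502 -0.105] tool -10.2 0.8
```

```bash
python3 -m handwheel '[{"translation":[0.003,-0.004,0],"angular":[0,0,0],"hand":1},{"translation":[0.003,-0.004,0],"angular":[0,0,0],"hand":1},{"translation":[0.003,-0.004,0],"angular":[0,0,0],"hand":1},{"translation":[0.003,-0.004,0],"angular":[0,0,0],"hand":1},{"translation":[0.003,-0.005,0],"angular":[0,0,0],"hand":1},{"translation":[0.003,-0.006,0],"angular":[0,0,0],"hand":1},{"translation":[0.003,-0.006,0],"angular":[0,0,0],"hand":1},{"translation":[0.003,-0.007,0],"angular":[0,0,0],"hand":1},{"translation":[0.003,-0.008,0],"angular":[0,0,0],"hand":1},{"translation":[0.003,-0.009,0],"angular":[0,0,0],"hand":1}]'
```

```text
clock: 4.45
position: [0.6474, 0.0214, 0.1813]
ee_rot: [0.0, 0.707, 0.707, 0.0]
contact_force: [1.6, -2.2, 0.4]
width: 0.0002
gripper_force: 1.0
```

```bash
python3 -m handwheel '[{"translation":[0.003,-0.009,0],"angular":[0,0,0],"hand":1},{"translation":[0.002,-0.010,0],"angular":[0,0,0],"hand":1},{"translation":[0.001,-0.010,0],"angular":[0,0,0],"hand":1},{"translation":[0,-0.010,0],"angular":[0,0,0],"hand":1},{"translation":[-0.001,-0.010,0],"angular":[0,0,0],"hand":1},{"translation":[-0.002,-0.010,0],"angular":[0,0,0],"hand":1},{"translation":[-0.003,-0.010,0],"angular":[0,0,0],"hand":1},{"translation":[-0.004,-0.010,0],"angular":[0,0,0],"hand":1},{"translation":[-0.004,-0.009,0],"angular":[0,0,0],"hand":1},{"translation":[-0.005,-0.009,0],"angular":[0,0,0],"hand":1}]'
python3 -m handwheel '[{"translation":[-0.006,-0.0085,0],"angular":[0,0,0],"hand":1},{"translation":[-0.0065,-0.008,0],"angular":[0,0,0],"hand":1},{"translation":[-0.007,-0.007,0],"angular":[0,0,0],"hand":1},{"translation":[-0.0078,-0.0065,0],"angular":[0,0,0],"hand":1},{"translation":[-0.0083,-0.006,0],"angular":[0,0,0],"hand":1},{"translation":[-0.0088,-0.005,0],"angular":[0,0,0],"hand":1},{"translation":[-0.008,-0.004,0],"angular":[0,0,0],"hand":1},{"translation":[-0.006,-0.0025,0],"angular":[0,0,0],"hand":1},{"translation":[0,0,0],"angular":[0,0,0],"hand":1}]'
```

```text
clock: 5.28
position: [0.5501, 0.008, 0.1814]
ee_rot: [-0.0, 0.707, 0.707, 0.0]
contact_force: [1.9, 0.1, -0.3]
width: 0.0001
gripper_force: 1.0
clock: 6.03
position: [0.5024, -0.0517, 0.1811]
ee_rot: [-0.0, 0.708, 0.707, -0.001]
contact_force: [-0.4, -0.3, -0.4]
width: 0.0002
gripper_force: 0.0
```

```bash
python3 -m handwheel '[{"translation":[-0.005,-0.001,0],"angular":[0,0,0],"hand":1},{"translation":[-0.008,0,0],"angular":[0,0,0],"hand":1},{"translation":[-0.009,0,0],"angular":[0,0,0],"hand":1},{"translation":[-0.009,0,0],"angular":[0,0,0],"hand":1},{"translation":[-0.007,0,0],"angular":[0,0,0],"hand":1},{"translation":[-0.004,0,0],"angular":[0,0,0],"hand":1},{"translation":[0,0,0],"angular":[0,0,0],"hand":1},{"translation":[0,0,0],"angular":[0,0,0],"hand":1}]'
python3 - <<'E'
from h import *
a=snap("top","t3.png");b=snap("scene","s3.png")
A=cv2.resize(a[100:230,230:370],(560,520),interpolation=cv2.INTER_CUBIC)
cv2.imwrite("pics/s3b.png",cv2.convertScaleAbs(A,alpha=1.5))
E
```

```text
clock: 6.7
position: [0.5031, -0.0931, 0.1814]
ee_rot: [0.001, 0.707, 0.707, 0.0]
contact_force: [-0.0, -0.3, 0.2]
width: 0.0002
gripper_force: 0.0
```

View pics/s3b.png

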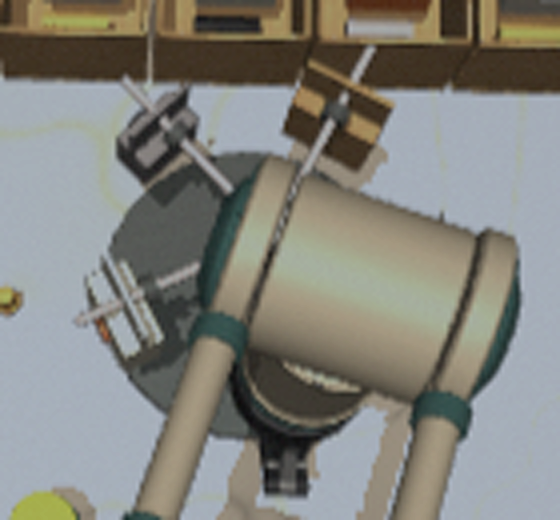

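The empty hook is behind the arm, but three other hook tips are visible at crop (80,320), (126,80) and (371,50). I get the angle from those.

Run:
```python
from h import *
c=cam("top");A=np.array([.617,-.091])
for n,u,v in [("a",80,320),("b",126,80),("c",371,50)]:
    d=onplane(c,230+u/4,100+v/4,.2)[:2]-A; print(n,np.degrees(np.arctan2(d[1],d[0]))%72,np.hypot(*d))
for u,v in [(535,455)]:
    d=onplane(c,170+u/4,100+v/4,.008)[:2]-A; print(np.degrees(np.arctan2(d[1],d[0]))%360,np.hypot(*d))
# initial tips
for u,v in [(332,122),(350,368),(600,428),(728,214),(558,30)]:
    d=onplane(c,170+u/4,100+v/4,.2)[:2]-A; print(np.degrees(np.arctan2(d[1],d[0]))%72,np.hypot(*d))
```

```text
a 44.72472643237816 0.13663148713393844
b 44.733662906530526 0.1379094563231331
c 45.36949119461226 0.13737930090967038
196.7333862428888 0.12479950751468277
59.728919588060506 0.1369307513536032
59.888461622943254 0.13733083740779042
59.69629044300882 0.13685900657814853
60.25671994726126 0.1372137204415537
60.70532150186872 0.1381881386044143
```

The empty hook is at about 189° against a target of about 196.7°. I push another 16 mm, back off and rise.

```bash
python3 -m handwheel '[{"translation":[-0.004,0,0],"angular":[0,0,0],"hand":1},{"translation":[-0.005,0.001,0],"angular":[0,0,0],"hand":1},{"translation":[-0.004,0.001,0],"angular":[0,0,0],"hand":1},{"translation":[-0.003,0,0],"angular":[0,0,0],"hand":1},{"translation":[0,0,0],"angular":[0,0,0],"hand":1},{"translation":[0,0,0],"angular":[0,0,0],"hand":1},{"translation":[0.010,0,0],"angular":[0,0,0],"hand":1},{"translation":[0.015,0,0],"angular":[0,0,0],"hand":1},{"translation":[0.005,0,-0.02],"angular":[0,0,0],"hand":1},{"translation":[0,0,-0.03],"angular":[0,0,0],"hand":1}]'
python3 -m handwheel '[{"translation":[0.020,0,-0.030],"angular":[0,0,0],"hand":0.5},{"translation":[0.035,0.002,-0.010],"angular":[0,0,0],"hand":0.5},{"translation":[0.038,0.003,0],"angular":[0,0,0],"hand":0.5},{"translation":[0.038,0.005,0],"angular":[0,0,0],"hand":0.5},{"translation":[0.038,0.005,0],"angular":[0,0,0],"hand":0.5},{"translation":[0.036,0.005,0],"angular":[0,0,0],"hand":0.5},{"translation":[0.034,0.005,0],"angular":[0,0,0],"hand":0.5},{"translation":[0.030,0.003,0],"angular":[0,0,0],"hand":0.5},{"translation":[0.018,0,0],"angular":[0,0,0],"hand":0.5},{"translation":[0,0,0],"angular":[0,0,0],"hand":0.5}]'
python3 - <<'E'
from h import *
import pickle
a=snap("top","t4.png");c=cam("wrist");pickle.dump(c,open("w4.pkl","wb"));b=snap("wrist","w4.png")
print(manip.get_state()["position"],proj(c,(.545,.18,.126)),proj(c,(.545,.18,0)),proj(cam("top"),(.617,-.091,.2)))
A=cv2.resize(a[110:230,240:340],(500,600),interpolation=cv2.INTER_CUBIC)
u,v=proj(c,(.545,.18,.126)).astype(int);u0=max(0,min(u-37,437));v0=max(0,min(v-75,234))
B=cv2.resize(b[v0:v0+150,u0:u0+75],(300,600),interpolation=cv2.INTER_CUBIC);print(u0,v0)
cv2.imwrite("pics/mix.png",cv2.convertScaleAbs(np.hstack([A,B]),alpha=1.5))
E
```

```text
clock: 7.63
position: [0.5019, -0.0759, 0.229]
ee_rot: [-0.004, 0.707, 0.708, -0.002]
contact_force: [-0.1, 0.1, -0.3]
width: -0.0
gripper_force: 0.0
clock: 8.47
position: [0.5319, 0.2131, 0.2709]
ee_rot: [-0.001, 0.706, 0.709, 0.001]
contact_force: [-0.2, -0.2, 0.8]
width: 0.0427
gripper_force: 0.0
[0.53193644 0.20938705 0.27100177] [267.17614514 206.31986575] [263.7671775  174.59197174] [298.5412594  157.72332265]
230 131
```

View pics/mix.png

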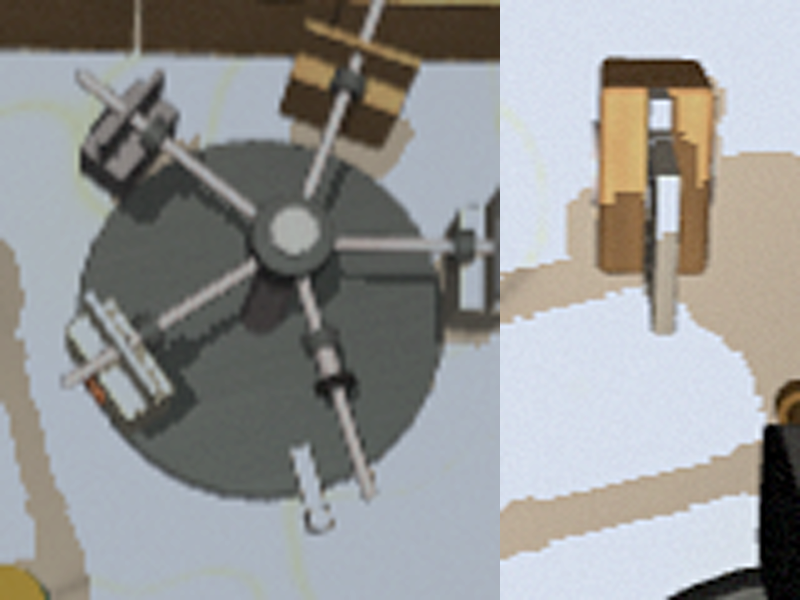

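The crop shows the pointer from (297,450) to (318,525) and the empty hook from the hub to its tip at (370,497), close to aligned. On the right, the board's top face spans (666,177) to (664,332).

Run:
```python
from h import *
import pickle
c=cam("top");T=lambda u,v,z:onplane(c,240+u/5,110+v/5,z)
hub=T(295,229,.213);print("hub",hub)
p1,p2=T(297,450,.012),T(318,525,.012)
print("pointer",p1,p2,[np.degrees(np.arctan2(*(p-hub)[1::-1]))%360 for p in (p1,p2)],np.degrees(np.arctan2(*(p2-p1)[1::-1]))%360)
tip=T(369,493,.2);rt=T(303,280,.1905);bf=T(335,385,.194)
print("tip",tip,"dir",np.degrees(np.arctan2(*(tip-hub)[1::-1]))%360,np.degrees(np.arctan2(*(tip-rt)[1::-1]))%360,np.hypot(*(tip-hub)[:2]),"buf behind tip",np.hypot(*(tip-bf)[:2]))
for u,v in [(80,75),(68,381),(376,4)]:
    d=T(u,v,.2)-hub;print(np.degrees(np.arctan2(d[1],d[0]))%72+144)
w=pickle.load(open("w4.pkl","rb"));W=lambda u,v,z:onplane(w,230+(u-500)/4,131+v/4,z)
print("board",W(666,177,.126),W(664,332,.126), "bodytop", W(601,87,.056),W(712,87,.056),W(601,270,.056),W(708,270,.056))
print(manip.get_state()["position"])
```

```text
hub [ 0.61863355 -0.0908336   0.213     ]
pointer [ 0.53750846 -0.11327861  0.012     ] [ 0.49327948 -0.12607889  0.012     ] [np.float64(195.46525695383158), np.float64(195.70417374989407)] 196.1409392726359
tip [ 0.48720604 -0.13053075  0.2       ] dir 196.806729814395 196.66044601862325 0.13729185962028254 buf behind tip 0.05800639102137266
197.34938694113143
197.04249128005677
197.41894341573
board [0.548819   0.21379355 0.126     ] [0.54919488 0.17128412 0.126     ] bodytop [0.53238746 0.2230571  0.056     ] [0.56648555 0.22317272 0.056     ] [0.53260784 0.16326746 0.056     ] [0.56721073 0.16338421 0.056     ]
[0.53193644 0.20938705 0.27100177]
```

Hook about 197°, pointer about 196°: aligned. Pack top centre (0.549,0.1925), yaw about 0. Moving over it and descending to TCP z = 0.094.

```bash
python3 -m handwheel '[{"translation":[-0.009,0.009,0],"angular":[0,0,0],"hand":0.5},{"translation":[-0.008,0.008,0.01],"angular":[0,0,0],"hand":0.5},{"translation":[0,0,0.03],"angular":[0,0,0],"hand":0.5},{"translation":[0,0,0.03],"angular":[0,0,0],"hand":0.5},{"translation":[0,0,0.02],"angular":[0,0,0],"hand":0.5},{"translation":[0,0,0.01],"angular":[0,0,0],"hand":0.5},{"translation":[0,0,0],"angular":[0,0,0],"hand":0.5},{"translation":[0,0,0],"angular":[0,0,0],"hand":0.5}]'
```

```text
clock: 9.23
position: [0.5503, 0.1906, 0.1713]
ee_rot: [0.0, 0.708, 0.706, -0.0]
contact_force: [-0.9, -0.3, 0.9]
width: 0.0428
gripper_force: 0.0
```

```bash
python3 -m handwheel '[{"translation":[0.002,-0.001,0.02],"angular":[0,0,0],"hand":0.5},{"translation":[0,0,0.025],"angular":[0,0,0],"hand":0.5},{"translation":[0,0,0.02],"angular":[0,0,0],"hand":0.5},{"translation":[0,0,0.012],"angular":[0,0,0],"hand":0.5},{"translation":[0,0,0],"angular":[0,0,0],"hand":0.6},{"translation":[0,0,0],"angular":[0,0,0],"hand":1},{"translation":[0,0,0],"angular":[0,0,0],"hand":1},{"translation":[0,0,0],"angular":[0,0,0],"hand":1},{"translation":[0,0,0],"angular":[0,0,0],"hand":1},{"translation":[0,0,0],"angular":[0,0,0],"hand":1}]' 45
```

```text
clock: 10.07
position: [0.5501, 0.1941, 0.0962]
ee_rot: [0.001, 0.707, 0.707, 0.002]
contact_force: [1.0, -0.3, 6.4]
width: 0.0049
gripper_force: 48.9
```

Gripped (width about 5 mm, 49 N). Lifting, then carrying it round to the front of the hook.

```bash
python3 -m handwheel '[{"translation":[0,0,-0.015],"angular":[0,0,0],"hand":1},{"translation":[0,0,-0.03],"angular":[0,0,0],"hand":1},{"translation":[0,0,-0.03],"angular":[0,0,0],"hand":1},{"translation":[0,0,-0.03],"angular":[0,0,0],"hand":1},{"translation":[0,-0.01,-0.02],"angular":[0,0,0],"hand":1},{"translation":[-0.01,-0.02,0],"angular":[0,0,0],"hand":1},{"translation":[-0.015,-0.025,0],"angular":[0,0,0],"hand":1},{"translation":[-0.02,-0.025,0],"angular":[0,0,0],"hand":1},{"translation":[-0.025,-0.02,0],"angular":[0,0,0],"hand":1},{"translation":[-0.03,-0.01,0],"angular":[0,0,0],"hand":1}]'
python3 -m handwheel '[{"translation":[-0.034,0,0],"angular":[0,0,0],"hand":1},{"translation":[-0.034,0,0],"angular":[0,0,0],"hand":1},{"translation":[-0.034,0,0],"angular":[0,0,0],"hand":1},{"translation":[-0.034,0,0],"angular":[0,0,0],"hand":1},{"translation":[-0.034,0,0],"angular":[0,0,0],"hand":1},{"translation":[-0.030,0,0],"angular":[0,0,0],"hand":1},{"translation":[-0.022,0,0],"angular":[0,0,-3],"hand":1},{"translation":[-0.010,0,0],"angular":[0,0,-4],"hand":1},{"translation":[0,0,0],"angular":[0,0,-6],"hand":1},{"translation":[0,0,0],"angular":[0,0,-4],"hand":1}]'
python3 -m handwheel '[{"translation":[0,0,0],"angular":[0,0,0],"hand":1},{"translation":[0,0,0],"angular":[0,0,0],"hand":1},{"translation":[0,0,0],"angular":[0,0,0],"hand":1}]'
python3 - <<'E'
from h import *
import pickle
s=manip.get_state();print(s["position"],s["ee_rot"],s["contact_force"])
a=snap("top","t5.png");c=cam("wrist");pickle.dump(c,open("w5.pkl","wb"));b=snap("wrist","w5.png")
t=(.4847,-.1317,.2);p=np.array(s["position"])
for q in [t,(.618,-.091,.2),p+[0,0,.03],p-[0,0,.016]]: print(proj(c,q),proj(cam("top"),q))
A=cv2.resize(b,(800,600),interpolation=cv2.INTER_CUBIC)
cv2.imwrite("pics/w5b.png",cv2.convertScaleAbs(A,alpha=1.6))
E
```

```text
clock: 10.9
position: [0.435, 0.094, 0.2191]
ee_rot: [-0.001, 0.706, 0.708, -0.001]
contact_force: [-0.1, -1.0, -1.6]
width: 0.0054
gripper_force: 47.7
clock: 11.73
position: [0.4387, -0.139, 0.2192]
ee_rot: [-0.0, 0.594, 0.805, 0.0]
contact_force: [0.0, -0.1, -1.2]
width: 0.0051
gripper_force: 47.8
clock: 11.98
position: [0.4389, -0.1379, 0.2193]
ee_rot: [-0.0, 0.595, 0.803, 0.0]
contact_force: [-0.0, 0.5, -1.0]
width: 0.0054
gripper_force: 47.8
[ 0.43889151 -0.13794317  0.21928147] [-8.50619486e-05  5.95352077e-01  8.03464932e-01  3.04861145e-05] [-0.01291772  0.50462073 -0.97531571]
[328.04088241 245.27336353] [314.26360268 209.6080551 ]
[553.16633889 245.11847776] [298.54553699 157.3427751 ]
[254.09615913 284.43888386] [319.66913595 226.18090442]
[254.28643825 237.04131483] [316.88762055 227.89140957]
```

View pics/w5b.png

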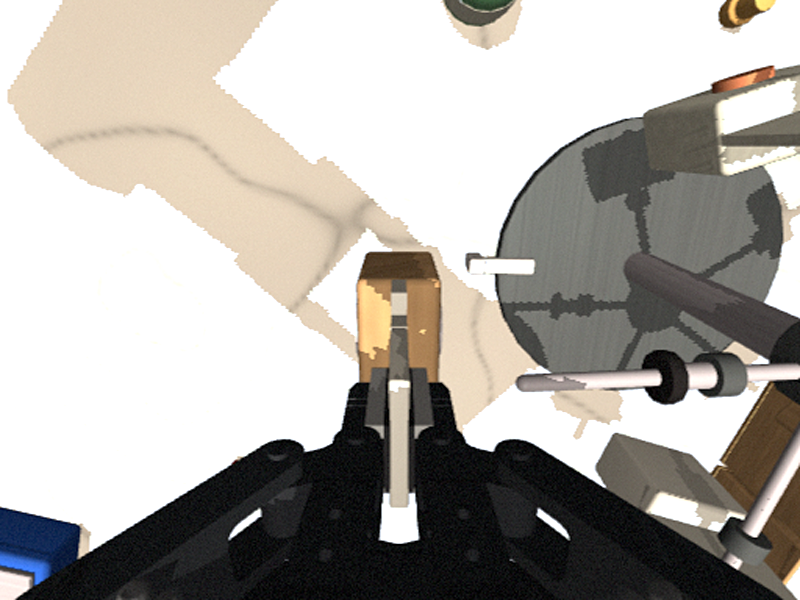

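Both the board's top face, (400,379) to (399,507), and the hook tip at (521,383) are clearly visible, with the buffer disc at (665,376). I compute the relative offset in tool axes.

Run:
```python
from h import *
import pickle
w=pickle.load(open("w5.pkl","rb"));s=manip.get_state();p=np.array(s["position"]);Rt=rot(s["ee_rot"])
k=512/800
f=lambda u,v,z:(Rt.T@(onplane(w,u*k,v*k,z)-p))*1000
zt=p[2]+.030
print("board ends",f(400,379,zt),f(399,507,zt))
print("body top corners",*[f(u,v,p[2]-.040) for u,v in[(358,281),(438,281)]])
print("tip",f(519,383,.2005),"mid",f(600,379,.1965),"buf",f(657,376,.1955),"in",f(790,371,.191))
print("tool yaw",np.degrees(np.arctan2(Rt[1,1],Rt[0,1])))
```

```text
board ends [ 21.21499028   0.70483391 -29.99929359] [-22.48086382   0.43111914 -30.00061824]
body top corners [ 28.73411841 -16.42812079  39.99902822] [28.71751586 16.67024999 40.00270089]
tip [-7.03229745 47.8837335  18.83463895] mid [-7.44990398 81.59391637 22.83836767] buf [ -6.64471731 104.98190897  23.84098706] in [ -6.76436757 162.52310056  28.3473693 ]
tool yaw 16.969524421823664
```

Hook line at tool x ≈ -7 mm, hole at ≈ -1 mm; the tip is 48 mm ahead. Aligning, then threading along the slope.

```bash
python3 -m handwheel '[{"translation":[-0.003,0,0.0015],"angular":[0,0,0],"hand":1},{"translation":[-0.003,0,0.0013],"angular":[0,0,0],"hand":1},{"translation":[0,0.01,0],"angular":[0,0,0],"hand":1},{"translation":[0,0.012,0],"angular":[0,0,0],"hand":1},{"translation":[0,0.012,0],"angular":[0,0,0],"hand":1},{"translation":[0,0.004,0],"angular":[0,0,0],"hand":1},{"translation":[0,0,0],"angular":[0,0,0],"hand":1},{"translation":[0,0,0],"angular":[0,0,0],"hand":1}]'
python3 - <<'E'
from h import *
import pickle
c=cam("wrist");b=snap("wrist","w6.png");s=manip.get_state();p=np.array(s["position"]);Rt=rot(s["ee_rot"])
print(p,s["contact_force"])
cv2.imwrite("pics/w6b.png",cv2.convertScaleAbs(cv2.resize(b[150:300,200:400],(800,600),interpolation=cv2.INTER_CUBIC),alpha=1.6))
E
```

```text
clock: 12.75
position: [0.4774, -0.1325, 0.2162]
ee_rot: [-0.0, 0.594, 0.804, -0.0]
contact_force: [0.1, -0.5, -2.1]
width: 0.005
gripper_force: 47.8
[ 0.47700992 -0.13254523  0.21622071] [ 0.53811046  0.87432181 -0.77431366]
```

View pics/w6b.png

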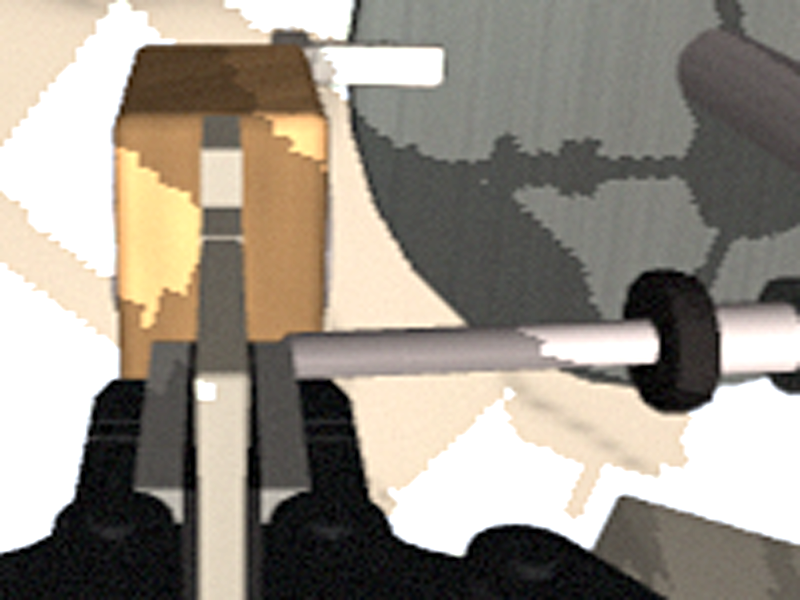

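The rod runs at (420,349), passing just below the near finger, with the buffer face at about (645,340). I check the rod's lateral offset once more.

Run:
```python
from h import *
w=cam("wrist");s=manip.get_state();p=np.array(s["position"]);Rt=rot(s["ee_rot"])
f=lambda u,v,z:((Rt.T@(onplane(w,200+u/4,150+v/4,z)-p))*1000).round(1)
for u,v,z in [(420,351,.1975),(600,343,.195),(650,341,.195)]: print(f(u,v,z))
print(f(118,112,p[2]-.04),f(326,112,p[2]-.04),f(205,150,p[2]-.022),f(207,376,p[2]+.03))
```

```text
[-1.9 30.9 18.7]
[-1.8 59.1 21.2]
[-1.4 66.8 21.2]
[ 30.  -16.1  40. ] [30.  17.4 40. ] [29.3 -1.9 22. ] [ 20.5  -1.1 -30. ]
```

The rod (-1.8 mm) matches the hole (about -1.4 mm). Threading 35 mm.

```bash
python3 -m handwheel '[{"translation":[0,0.003,0.0002],"angular":[0,0,0],"hand":1},{"translation":[0,0.004,0.0003],"angular":[0,0,0],"hand":1},{"translation":[0,0.004,0.0004],"angular":[0,0,0],"hand":1},{"translation":[0,0.004,0.0004],"angular":[0,0,0],"hand":1},{"translation":[0,0.005,0.0004],"angular":[0,0,0],"hand":1},{"translation":[0,0.005,0.0004],"angular":[0,0,0],"hand":1},{"translation":[0,0.005,0.0005],"angular":[0,0,0],"hand":1},{"translation":[0,0.005,0.0004],"angular":[0,0,0],"hand":1},{"translation":[0,0,0],"angular":[0,0,0],"hand":1}]'
```

```text
clock: 13.55
position: [0.5118, -0.1223, 0.2133]
ee_rot: [0.0, 0.595, 0.804, 0.0]
contact_force: [-0.6, -0.3, -1.3]
width: 0.0053
gripper_force: 47.7
```

```bash
python3 -m handwheel '[{"translation":[0,0.003,0.0003],"angular":[0,0,0],"hand":1},{"translation":[0,0.004,0.0003],"angular":[0,0,0],"hand":1},{"translation":[0,0.004,0.0004],"angular":[0,0,0],"hand":1},{"translation":[0,0.004,0.0003],"angular":[0,0,0],"hand":1},{"translation":[0,0.003,0.0003],"angular":[0,0,0],"hand":1},{"translation":[0,0.002,0.0002],"angular":[0,0,0],"hand":1},{"translation":[0,0,0],"angular":[0,0,0],"hand":1}]'
python3 -m handwheel '[{"translation":[0,0.001,0.0001],"angular":[0,0,0],"hand":1},{"translation":[0,0.001,0.0001],"angular":[0,0,0],"hand":1},{"translation":[0,0,0],"angular":[0,0,0],"hand":1}]'
python3 -m handwheel '[{"translation":[0,0.001,0.0001],"angular":[0,0,0],"hand":1},{"translation":[0,0.001,0.0001],"angular":[0,0,0],"hand":1},{"translation":[0,0,0],"angular":[0,0,0],"hand":1}]'
```

```text
clock: 14.13
position: [0.5302, -0.1166, 0.2116]
ee_rot: [0.0, 0.595, 0.804, 0.0]
contact_force: [-0.6, -0.4, -0.5]
width: 0.0056
gripper_force: 47.8
clock: 14.38
position: [0.5318, -0.1162, 0.2115]
ee_rot: [0.0, 0.595, 0.804, 0.0]
contact_force: [0.2, 0.4, -0.7]
width: 0.005
gripper_force: 47.8
clock: 14.63
position: [0.5337, -0.1156, 0.2113]
ee_rot: [0.0, 0.595, 0.804, 0.0]
contact_force: [-0.0, 0.5, -0.9]
width: 0.0055
gripper_force: 47.8
```

```bash
python3 -m handwheel '[{"translation":[0,0.001,0.0001],"angular":[0,0,0],"hand":1},{"translation":[0,0.001,0.0001],"angular":[0,0,0],"hand":1},{"translation":[0,0,0],"angular":[0,0,0],"hand":1}]'
```

```text
clock: 14.88
position: [0.5357, -0.1149, 0.2111]
ee_rot: [0.0, 0.595, 0.804, 0.0]
contact_force: [-0.7, -0.2, -0.9]
width: 0.0048
gripper_force: 47.8
```

```bash
python3 -m handwheel '[{"translation":[0,0.001,0.0001],"angular":[0,0,0],"hand":1},{"translation":[0,0,0],"angular":[0,0,0],"hand":1}]'
```

```text
clock: 15.05
position: [0.5366, -0.1146, 0.2109]
ee_rot: [-0.0, 0.595, 0.804, 0.0]
contact_force: [-0.8, 0.1, -1.4]
width: 0.0058
gripper_force: 47.8
```

```bash
python3 -m handwheel '[{"translation":[0,0.001,0.0001],"angular":[0,0,0],"hand":1},{"translation":[0,0.0005,0],"angular":[0,0,0],"hand":1},{"translation":[0,0,0],"angular":[0,0,0],"hand":1}]'
```

```text
clock: 15.3
position: [0.5373, -0.1144, 0.2108]
ee_rot: [-0.0, 0.595, 0.804, -0.001]
contact_force: [-2.1, -0.7, -0.2]
width: 0.005
gripper_force: 47.9
```

Contact felt at about 2 N. Pressing on in small steps.

```bash
python3 -m handwheel '[{"translation":[0,0.001,0.0001],"angular":[0,0,0],"hand":1},{"translation":[0,0,0],"angular":[0,0,0],"hand":1},{"translation":[0,0,0],"angular":[0,0,0],"hand":1}]'
```

```text
clock: 15.55
position: [0.538, -0.1142, 0.2107]
ee_rot: [-0.001, 0.595, 0.804, -0.001]
contact_force: [-4.4, -1.8, 0.3]
width: 0.0051
gripper_force: 48.0
```

```bash
python3 -m handwheel '[{"translation":[0,0.001,0.0001],"angular":[0,0,0],"hand":1},{"translation":[0,0,0],"angular":[0,0,0],"hand":1},{"translation":[0,0,0],"angular":[0,0,0],"hand":1}]'
```

```text
clock: 15.8
position: [0.5385, -0.114, 0.2107]
ee_rot: [-0.001, 0.595, 0.804, -0.001]
contact_force: [-6.8, -2.5, 2.7]
width: 0.0054
gripper_force: 48.2
```

```bash
python3 -m handwheel '[{"translation":[0,0.0012,0],"angular":[0,0,0],"hand":1},{"translation":[0,0,0],"angular":[0,0,0],"hand":1},{"translation":[0,0,0],"angular":[0,0,0],"hand":1},{"translation":[0,0,0],"angular":[0,0,0],"hand":1},{"translation":[0,0,0],"angular":[0,0,0],"hand":1},{"translation":[0,0,0],"angular":[0,0,0],"hand":1}]'
```

```text
clock: 16.3
position: [0.539, -0.1139, 0.2107]
ee_rot: [-0.001, 0.595, 0.804, -0.002]
contact_force: [-7.6, -2.3, 2.5]
width: 0.0051
gripper_force: 48.3
```

```bash
python3 -m handwheel '[{"translation":[0,0.001,0],"angular":[0,0,0],"hand":1},{"translation":[0,0,0],"angular":[0,0,0],"hand":1},{"translation":[0,0,0],"angular":[0,0,0],"hand":1},{"translation":[0,0,0],"angular":[0,0,0],"hand":1},{"translation":[0,0,0],"angular":[0,0,0],"hand":1}]'
```

```text
clock: 16.72
position: [0.5394, -0.1137, 0.2106]
ee_rot: [-0.002, 0.595, 0.804, -0.002]
contact_force: [-8.5, -2.7, 3.1]
width: 0.0051
gripper_force: 48.4
```

```bash
python3 -m handwheel '[{"translation":[0,0.001,0],"angular":[0,0,0],"hand":1},{"translation":[0,0,0],"angular":[0,0,0],"hand":1},{"translation":[0,0,0],"angular":[0,0,0],"hand":1},{"translation":[0,0,0],"angular":[0,0,0],"hand":1},{"translation":[0,0,0],"angular":[0,0,0],"hand":1}]'; python3 -m handwheel '[{"translation":[0,-0.002,-0.0002],"angular":[0,0,0],"hand":1},{"translation":[0,-0.002,-0.0002],"angular":[0,0,0],"hand":1},{"translation":[0,-0.002,0],"angular":[0,0,0],"hand":1},{"translation":[0,0,0],"angular":[0,0,0],"hand":1},{"translation":[0,0,0],"angular":[0,0,0],"hand":1}]'
```

```text
clock: 17.13
position: [0.5397, -0.1136, 0.2106]
ee_rot: [-0.002, 0.595, 0.804, -0.003]
contact_force: [-8.4, -4.2, 2.9]
width: 0.0055
gripper_force: 48.5
clock: 17.55
position: [0.5373, -0.1144, 0.2109]
ee_rot: [0.0, 0.595, 0.804, 0.0]
contact_force: [-2.4, -0.2, -1.1]
width: 0.0052
gripper_force: 47.6
```

```bash
python3 -m handwheel '[{"translation":[0,-0.0015,0.0005],"angular":[0,0,0],"hand":1},{"translation":[0,0,0.0007],"angular":[0,0,0],"hand":1},{"translation":[0,0,0.0007],"angular":[0,0,0],"hand":1},{"translation":[0,0,0],"angular":[0,0,0],"hand":1}]'
```

```text
clock: 17.88
position: [0.5366, -0.1147, 0.2095]
ee_rot: [0.001, 0.595, 0.804, 0.001]
contact_force: [0.2, 0.3, 0.3]
width: 0.005
gripper_force: 47.9
```

The rod now carries the weight. Opening slowly, then rising.

```bash
python3 -m handwheel '[{"translation":[0,0,0],"angular":[0,0,0],"hand":0.92},{"translation":[0,0,0],"angular":[0,0,0],"hand":0.86},{"translation":[0,0,0],"angular":[0,0,0],"hand":0.8},{"translation":[0,0,0],"angular":[0,0,0],"hand":0.7},{"translation":[0,0,0],"angular":[0,0,0],"hand":0.7},{"translation":[0,0,0],"angular":[0,0,0],"hand":0.7},{"translation":[0,0,0],"angular":[0,0,0],"hand":0.7}]'
python3 -m handwheel '[{"translation":[0,0,-0.005],"angular":[0,0,0],"hand":0.7},{"translation":[0,0,-0.008],"angular":[0,0,0],"hand":0.7},{"translation":[0,0,-0.012],"angular":[0,0,0],"hand":0.7},{"translation":[0,0,-0.02],"angular":[0,0,0],"hand":0.7},{"translation":[0,0,-0.025],"angular":[0,0,0],"hand":0.7},{"translation":[0,0,-0.025],"angular":[0,0,0],"hand":0.7},{"translation":[0,-0.03,0],"angular":[0,0,0],"hand":0.7},{"translation":[0,-0.035,0],"angular":[0,0,0],"hand":0.7},{"translation":[0,-0.03,0],"angular":[0,0,0],"hand":0.7},{"translation":[0,0,0],"angular":[0,0,0],"hand":0.7}]'
python3 -m handwheel '[{"translation":[0,0,0],"angular":[0,0,0],"hand":0.7},{"translation":[0,0,0],"angular":[0,0,0],"hand":0.7},{"translation":[0,0,0],"angular":[0,0,0],"hand":0.7}]'
python3 - <<'E'
from h import *
b=snap("wrist","w7.png")
cv2.imwrite("pics/w7b.png",cv2.convertScaleAbs(cv2.resize(b,(700,525)),alpha=1.5))
E
```

```text
clock: 18.47
position: [0.5357, -0.1149, 0.2092]
ee_rot: [0.0, 0.595, 0.804, 0.0]
contact_force: [0.5, -0.1, 0.2]
width: 0.0256
gripper_force: 0.0
clock: 19.3
position: [0.4402, -0.1432, 0.3056]
ee_rot: [-0.0, 0.596, 0.803, -0.001]
contact_force: [0.7, -0.1, -0.3]
width: 0.0256
gripper_force: 0.0
clock: 19.55
position: [0.4459, -0.1427, 0.3046]
ee_rot: [0.001, 0.595, 0.804, 0.0]
contact_force: [-0.2, -0.8, 0.3]
width: 0.0255
gripper_force: 0.0
```

View pics/w7b.png

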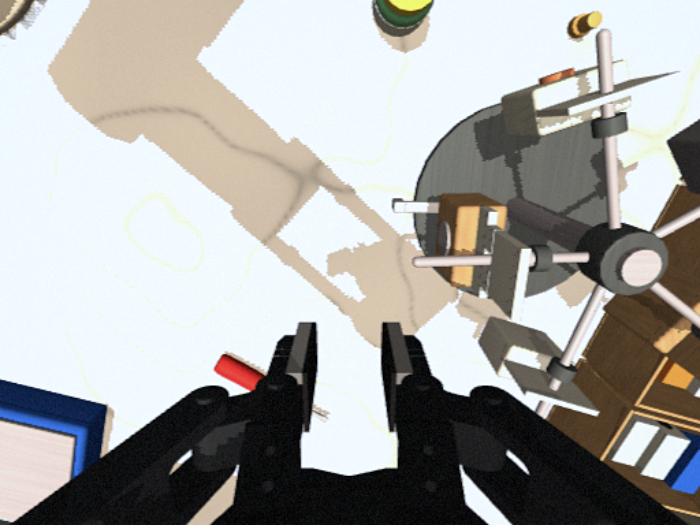

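The pack hangs on the hook, with its board at (512,272) against the buffer and the hook over the pointer at (412,207). The gripper is clear. Handing in.

```bash
python3 -c "
from rig import manip
print(manip.sign_off())"
```

```text
the job is handed in; nothing more can be done
None
```

I turned the empty hook to within about 1° of the pointer, pushed the pack onto its buffer with about 9 N, let go and left it hanging; the job is handed in at about 20 s, but the hand-in returned no verdict.

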